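# Pull the rejected blood tubes and hold the mixer's run plunger at half travel

## Task

Take the two rejected blood tubes (yellow sticker on the cap) out of the mixer and put them in the red reject bin, lowering each until its foot is below the bin's rim before letting go; leave the good tubes in their wells and the sanitizer bottle, steel tin and tape dispenser where they are. Only then press the mixer's green spring-loaded run plunger half way down, 15 mm of its 30 mm travel, never near the bottom, as that trips the mixer. Finish while holding it there: do not let the plunger up.

Things in the scene. Friction and masses are not known exactly. Their poses are not given: they have to be found in the camera images.
- mixer: Cream tube mixer, fixed to the desk: base 160 x 340 x 30 mm (x, y, z). Origin: centre of its underside, on the desk; x, y along the base, z up. On it a grey well block (70 x 210 mm, centred at x 20, y -60 mm, top 80 mm above the desk) with four wells in a row along y, 50 mm apart, at x 20 and y -135, -85, -35, 15 mm; well floors 35 mm above the desk. At y 115 mm a cream housing (100 x 90 mm, top 80 mm above the desk) carries the run plunger.
- reject_a: Closed plastic blood tube standing in one of the mixer's wells: dark red body 15 mm across, lilac cap 19 mm across and 22 mm high, 90 mm tall in all, about 22 g. Origin: centre of its foot; z along the tube to the cap. It fits the 17 mm well with 2 mm play and stands 45 mm out of the well block. REJECT: yellow sticker on top of the cap and yellow band below the cap.
- reject_b: Closed plastic blood tube standing in one of the mixer's wells: dark red body 15 mm across, lilac cap 19 mm across and 22 mm high, 90 mm tall in all, about 22 g. Origin: centre of its foot; z along the tube to the cap. It fits the 17 mm well with 2 mm play and stands 45 mm out of the well block. REJECT: yellow sticker on top of the cap and yellow band below the cap.
- good_a: Closed plastic blood tube standing in one of the mixer's wells: dark red body 15 mm across, lilac cap 19 mm across and 22 mm high, 90 mm tall in all, about 22 g. Origin: centre of its foot; z along the tube to the cap. It fits the 17 mm well with 2 mm play and stands 45 mm out of the well block. GOOD: plain lilac cap top and white band; stays in its well.
- good_b: Closed plastic blood tube standing in one of the mixer's wells: dark red body 15 mm across, lilac cap 19 mm across and 22 mm high, 90 mm tall in all, about 22 g. Origin: centre of its foot; z along the tube to the cap. It fits the 17 mm well with 2 mm play and stands 45 mm out of the well block. GOOD: plain lilac cap top and white band; stays in its well.
- reject_a_mid (a point): Point on the axis of reject_a, 45 mm from its foot (half way up).
- reject_b_mid (a point): Point on the axis of reject_b, 45 mm from its foot (half way up).
- good_a_mid (a point): Point on the axis of good_a, 45 mm from its foot (half way up).
- good_b_mid (a point): Point on the axis of good_b, 45 mm from its foot (half way up).
- bin: Red open reject bin, 170 x 150 mm (x, y), 60 mm high, walls and floor 4 mm thick, empty at the start; fixed to the desk. Origin: centre of its underside; z up. It is large enough for the tubes to lie in.
- plunger (a joint): Travel of the run plunger, m: 0 = up (at rest), 0.030 = bottom; grows as it is pressed straight down. A spring pushes it back up: about 3 N at the start, 6 N at 15 mm, 8 N at 25 mm; released, it springs back.
- plunger_top (a point): Centre of the flat top of the plunger's green mushroom head (50 mm across, 13 mm thick, on a steel stem), the point to press: 131 mm above the desk at rest, 116 mm at half travel.
- sanitizer: Loose bystander: blue pump bottle, 66 mm across, 171 mm tall. Origin: centre of its underside; z up.
- tin: Loose bystander: round steel tin with lid, 79 mm across, 95 mm tall with its knob. Origin: centre of its underside; z up.
- dispenser: Loose bystander: lime-green tape dispenser, 150 x 60 mm, 81 mm tall. Origin: centre of its underside; z up.
There are look-alikes about, which are no part of the job. Of the things that look like the bin, the largest one is meant.

How it is judged:
By the outcome, as a careful person would: the job done as asked, in the order asked, and still so for the second after the job is handed in, while the arm keeps its last pose, push and grip.
It also fails if it takes over 67 s, if anything falls off the work surface, if the arm or the gripper's body presses on something with over 40 N, if the wrist force passes 120 N, or if a joint passes its speed limit or range.

## Robot

A 6-joint arm with a two-finger parallel gripper is mounted at the origin on the work surface. World frame = base frame: x ahead of the robot, y to its left, z up, the work surface at z = 0. Lengths are in mm, angles in degrees, forces in N, time in s.
With the tool pointing down it reaches from about 300 to 850 mm from the base axis. Payload 5.4 kg.
Tool frame: the origin (TCP) lies on the centre line of the jaws, within the pads' length; the fingertips stand 22 mm ahead of it and the grasp point (between the pads) lies 3 mm ahead of it; z points along the fingers, y is the line along which they close (so a half turn about z gives the same grasp; the last joint's range is limited). The gripper opens to 85 mm and grips with 20 to 120 N. Pads are 22 mm wide; open, the fingers measure 114 mm over their backs; the gripper's body (76 mm by 85 mm) begins 54 mm behind the grasp point. The pads swing forward as they close: fully open they stand 13 mm farther back than shut.
Start: joints at [61.243, 9.076, 91.501, -0, 79.423, -12.038], TCP at [165.424, 550.673, 253.299] pointing down, gripper open.
Joint ranges: [-166.64, 166.64], [-54.1, 131.32], [10.49, 154.53], [-73.88, 253.88], [9.74, 151.15], [-171.62, 171.62]. Speed limits (degrees/s): [147.25, 147.25, 180, 180, 180, 180].

## Interface

Orientations are given as [roll, pitch, yaw] about the fixed x, y, z axes, in that order (R = Rz(yaw) Ry(pitch) Rx(roll)).
In Python, from plant import telemetry, imaging, ctrl gives the robot as it stands.
- The arm moves only by the tool send_rows, never from a script. Its arguments are lists of equal length, an entry for each row: "delta_pos": the shift along the tool's x, y, z normalised to -1 to 1, where 1 is 20 cm, a list of three; "angular": the turn, a rotation vector about the tool's x, y, z normalised to -1 to 1, where 1 is pi rad, a list of three. A call has 1 to 12 rows; each row is the pose to reach, as a shift and turn from the pose commanded when the call began, along the tool's axes at that moment, turning the shorter way round; what a row does not reach only later rows make up. A row lasts 1/12 s, in which the tool goes at most 41.7 mm and 7.16 degrees, less where a joint would pass 70% of its speed; a pose out of reach is approached as far as the arm can. A call with a number of a shift or a turn outside -1 to 1 is refused whole. A call with a gripper value outside its range is refused whole. "jaw" is the gripper command: -1 is shut, 1 is fully open, values between are in proportion, set as the call begins (left out, the last holds). The fingers move at their own pace and stop on an object; "grip_force" is the grip in N (left out, the last holds). Time passes only in rows, so rows that repeat a pose let the fingers close. It gives the time, the measured TCP pose, the force, the opening and the grip force at its end, in the units of the state.
- telemetry.state(): the state, without advancing time (a new reading comes with each control period).
- imaging.snapshot(name): name is "scene" or "top" or "wrist"; returns a dict with "color" (420x560x3 uint8, blue, green, red), "fx", "fy", "cx", "cy" (pixels), "R" (3x3) and "t" (3): a world point X has camera coordinates R X + t; the wrist camera has in their place "mount" (4x4, takes a point from camera to tool coordinates, whose origin is the TCP and whose axes are the flange's). Camera axes: x right, y down, z forward; pixel columns grow to the right and rows downward; lengths in mm; the calibration is good to about 2 mm. A picture is of the moment at which its call begins: read the wrist's pose just before it. There is no depth.
- ctrl.finish_job(): hands the job in; it is judged then, once.
The state is a dict: "time_s": time; "joint_positions": joint angles; "dq": joint speeds; "joint_efforts": joint torques, N m; "ee_pos": TCP position; "ee_rot": TCP orientation; "wrist_force": force on the tool from outside, world axes, zero at the start; "moment": the same for the moment, N m; "width": finger opening in mm; "finger_force": force on a finger pad.
Only numpy, scipy, OpenCV 4.12 (cv2) and the standard library are available. Lean on these libraries where they do the work, as an engineer would, in place of code of your own. Each camera call takes 0.05 s, during which the arm holds its last target. There are 200 camera calls.

## Working session

There is one attempt and no reset: what is moved stays moved. The work goes in short steps, Python scripts to look and compute and a tool call to move; the robot and the scene stay as the last step left them, time stands still between calls to the robot, and variables do not carry over. Pictures are saved under pics/ and viewed, at most 10 in all, crops included, and the job is handed in when it is done.

Besides the shell and the picture viewer there is one more tool, called as a command line: name --argument value ..., lists and objects as JSON in quotes. send_rows: Moves the arm, as the interface text tells. Scaled input: -1 to 1 covers 20 cm each way for a shift and pi rad each way for a turn. Its arguments: {"type":"object","properties":{"delta_pos":{"type":"array"},"angular":{"type":"array"},"jaw":{"type":"number"},"grip_force":{"type":"number"}},"required":["delta_pos","angular"]}

```bash
mkdir -p pics
cat > h.py <<'E'
import numpy as np, cv2, pickle
from plant import telemetry, imaging, ctrl
def snap(n,f):
    s=telemetry.state(); d=imaging.snapshot(n); cv2.imwrite(f'pics/{f}.png',d['color']); pickle.dump((s,d),open(f'pics/{f}.pkl','wb')); return s,d
def ray(d,u,v):
    r=np.array([(u-d['cx'])/d['fx'],(v-d['cy'])/d['fy'],1.]); R=np.array(d['R']);t=np.array(d['t']); return -R.T@t, R.T@r
def onz(d,u,v,z):
    c,r=ray(d,u,v); return c+r*(z-c[2])/r[2]
E
python3 - <<'E'
from h import *
for n in('top','scene'):
    s,d=snap(n,n+'0'); print(n,-np.array(d['R']).T@d['t'],d['fx'])
print(s)
E
```

```text
top [ 175.09895756   16.87281973 1868.24258484] 536.0854580921952
scene [1322.27280566  -57.2508041   881.41369233] 447.6475967306428
{'time_s': 0.05, 'joint_positions': array([ 6.12422061e+01,  9.11325643e+00,  9.15730121e+01, -5.82300299e-04,
        7.94235547e+01, -1.20387059e+01]), 'dq': array([ 0.12031969, -0.02751704, -0.05421469, -0.08348252,  0.05517807,
       -0.00434474]), 'joint_efforts': array([-1.38828655e-03, -3.97332609e+01, -3.32667089e+01, -2.16581952e-04,
        4.31472043e-03, -4.16014905e-05]), 'ee_pos': array([165.1677746 , 550.17450102, 252.30359172]), 'ee_rot': array([-1.79892473e+02, -2.23464543e-02,  1.63280998e+02]), 'wrist_force': array([ 0.01342224, -0.07518156,  0.22925162]), 'moment': array([ 0.09640581, -0.0121007 , -0.01122212]), 'finger_force': 0.0, 'width': 85.51531797413847}
```

View pics/top0.png

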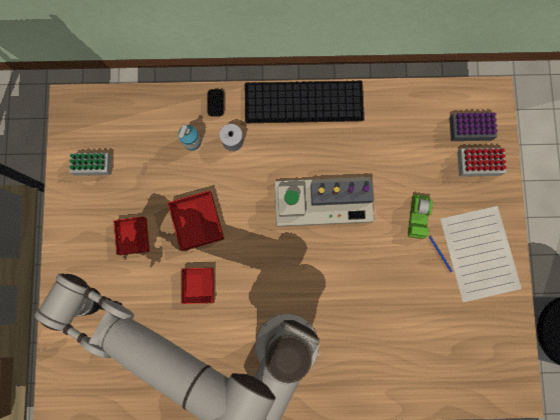

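View pics/scene0.png

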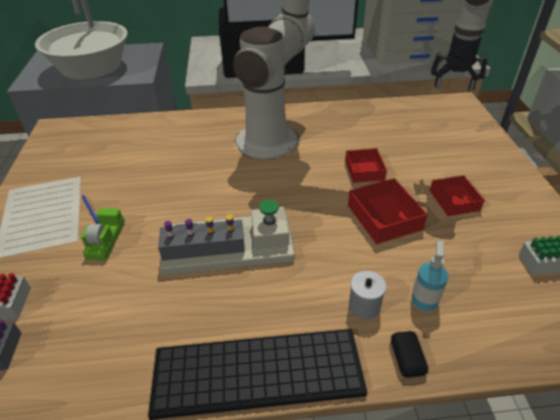

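Top view: the rejects have yellow caps at about (322,189) and (336,188), with plain good caps at (351,187) and (365,187). The green plunger is at (292,198). Three things could be the bin: red trays at (196,221), which is the largest, (131,236) and (198,285). The racks at (90,160), (474,125) and (484,160) are decoys. The scene view agrees: yellow caps at (210,222) and (230,220), plunger at (268,208).

```bash
cat > m.py <<'E'
from h import *
L=lambda f:pickle.load(open(f'pics/{f}.pkl','rb'))[1]
def tri(a,b):
    A=[];B=[]
    for c,r in(a,b):
        r=r/np.linalg.norm(r);P=np.eye(3)-np.outer(r,r);A.append(P);B.append(P@c)
    return np.linalg.solve(sum(A),sum(B))
def blobs(d,lo,hi,box,amin=6):
    h=cv2.cvtColor(d['color'],cv2.COLOR_BGR2HSV); m=cv2.inRange(h,lo,hi); k=np.zeros_like(m); x0,y0,x1,y1=box; k[y0:y1,x0:x1]=m[y0:y1,x0:x1]
    n,l,s,c=cv2.connectedComponentsWithStats(k); return [(c[i].round(1),s[i][4],s[i][:4]) for i in range(1,n) if s[i][4]>=amin],k
T,S=L('top0'),L('scene0')
if __name__=='__main__':
    for d,bx in((T,(270,170,380,230)),(S,(150,190,300,260))):
        for nm,lo,hi in(('yel',(18,110,110),(35,255,255)),('pur',(120,50,50),(160,255,255)),('grn',(50,100,50),(90,255,255))):
            print(nm,[(x[0],x[1],x[2]) for x in blobs(d,lo,hi,bx)[0]])
    # mixer base: cream corners
    h=cv2.cvtColor(T['color'],cv2.COLOR_BGR2HSV)
    b,k=blobs(T,(0,150,50),(8,255,255),(165,185,228,255),100)
    k2=cv2.inRange(h,(172,150,50),(180,255,255)); k2[:185]=0;k2[255:]=0;k2[:,:165]=0;k2[:,228:]=0
    c=cv2.convexHull(np.vstack(cv2.findContours(k|k2,0,2)[0])); r=cv2.minAreaRect(c); print(r)
    print([onz(T,*p,60).round() for p in cv2.boxPoints(r)],onz(T,*r[0],60))
    crop=np.hstack([cv2.resize(T['color'][165:235,265:385],None,fx=4,fy=4,interpolation=2)])
    crop2=cv2.resize(S['color'][190:280,145:305],(480,270),interpolation=2)
    o=np.zeros((550,480,3),np.uint8);o[:280]=crop;o[280:]=crop2;cv2.imwrite('pics/crop.png',o)
E
python3 m.py
```

```text
yel [(array([321.1, 189.7]), np.int32(25), array([319, 187,   6,   6], dtype=int32)), (array([336.4, 189. ]), np.int32(25), array([334, 187,   6,   5], dtype=int32))]
pur [(array([365.9, 188.1]), np.int32(34), array([363, 185,   7,   7], dtype=int32)), (array([350.7, 188.8]), np.int32(33), array([348, 186,   7,   7], dtype=int32))]
grn [(array([291.2, 196.9]), np.int32(149), array([285, 190,  14,  14], dtype=int32))]
yel [(array([229.2, 216. ]), np.int32(51), array([225, 213,  10,   7], dtype=int32)), (array([208.4, 218.2]), np.int32(51), array([204, 215,  10,   7], dtype=int32))]
pur [(array([167.9, 225.9]), np.int32(51), array([165, 221,   7,  10], dtype=int32)), (array([188.6, 224.1]), np.int32(52), array([186, 220,   7,   9], dtype=int32)), (array([229.5, 222.4]), np.int32(22), array([227, 221,   6,   4], dtype=int32)), (array([209.5, 224.4]), np.int32(22), array([207, 223,   6,   4], dtype=int32))]
grn [(array([268.4, 206.5]), np.int32(211), array([259, 200,  19,  15], dtype=int32))]
((194.98117065429688, 220.4339599609375), (51.37284469604492, 45.878421783447266), 74.05460357666016)
[array([490., 402.,  60.]), array([530., 251.,  60.]), array([359., 204.,  60.]), array([320., 352.,  60.])] [424.04748462 302.37553572  60.        ]
```

View pics/crop.png

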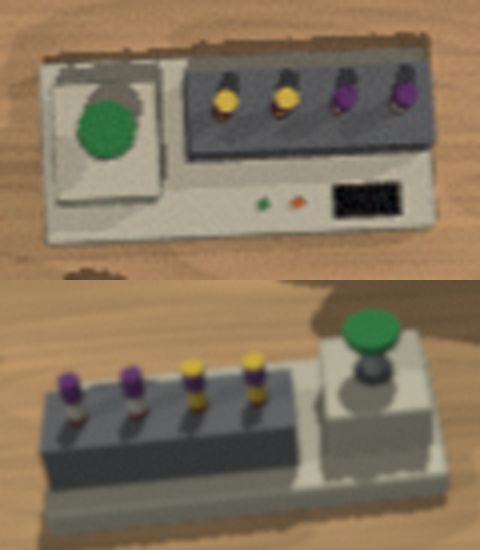

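The crop confirms it. The rejects are the two tubes next to the plunger (wells y 15 and -35), with yellow caps and yellow bands. The other two have plain lilac caps and white bands.

Run:
```python
from m import *
for n,a,b in(('R1',(321.1,189.7),(229.2,216)),('R2',(336.4,189),(208.4,218.2)),('G1',(350.7,188.8),None),('G2',(365.9,188.1),None)):
    print(n,onz(T,*a,125).round(1), onz(S,*b,125).round(1) if b else '', tri(ray(T,*a),ray(S,*b)).round(1) if b else '')
print('P',onz(T,291.2,196.9,131).round(1),onz(S,268.4,206.5,131).round(1),tri(ray(T,291.2,196.9),ray(S,268.4,206.5)).round(1))
for n,p in(('tin',(231,134)),('san',(188,134))): print(n,onz(T,*p,90).round())
s=telemetry.state();print(s['ee_pos'])
from scipy.spatial.transform import Rotation as R
print(R.from_euler('xyz',s['ee_rot'],degrees=True).as_matrix().round(4))
d=imaging.snapshot('wrist');print(np.array(d['mount']).round(3),d['fx'],d['cx'],d['cy'])
```

```text
R1 [ 509.3 -124.8  125. ] [ 510.  -123.5  125. ] [ 509.4 -124.2  124.5]
R2 [ 510.7 -175.5  125. ] [ 512.  -174.4  125. ] [ 510.8 -175.1  124. ]
G1 [ 510.4 -222.9  125. ]  
G2 [ 511.7 -273.3  125. ]  
P [486.  -25.1 131. ] [493.2 -25.2 131. ] [487.1 -25.1 125.4]
tin [717. 175.  90.]
san [720. 323.  90.]
[165.16449233 550.23576408 252.40017538]
[[-9.577e-01  2.877e-01 -8.000e-04]
 [ 2.877e-01  9.577e-01 -1.500e-03]
 [ 4.000e-04 -1.700e-03 -1.000e+00]]
[[   0.      -0.96    -0.28    71.73 ]
 [   1.      -0.       0.       0.255]
 [  -0.      -0.28     0.96  -120.15 ]
 [   0.       0.       0.       1.   ]] 351.51526753831956 273.73882299831035 210.32449860557352
```

```bash
cat > g.py <<'E'
import sys,json,os,numpy as np
from scipy.spatial.transform import Rotation as R
# g.py rows via-waypoints: x y z roll pitch yaw ; keeps commanded pose
F='cmd.json'
c=json.load(open(F)) if os.path.exists(F) else dict(p=[165.424,550.673,253.299],q=R.from_euler('xyz',[180,0,163.28],degrees=True).as_quat().tolist())
p=np.array(c['p']);r=R.from_quat(c['q'])
for a in sys.argv[1:]:
    w=[float(v) for v in a.split(',')]
    rt=r if len(w)==3 else R.from_euler('xyz',w[3:],degrees=True)
    d=np.round(r.inv().apply(np.array(w[:3])-p)/200,3); t=np.round((r.inv()*rt).as_rotvec()/np.pi,3)
    print('delta',d.tolist(),'ang',t.tolist(),'rows >=',round(np.linalg.norm(d)*200/41.7,1),round(np.linalg.norm(t)*180/7.16,1))
    p=p+r.apply(d*200); r=r*R.from_rotvec(t*np.pi)
json.dump(dict(p=p.tolist(),q=r.as_quat().tolist()),open(F,'w'))
E
python3 g.py 260,375,260 350,195,260,180,0,90 430,10,260 509,-124,250
```

```text
delta [-0.706, -0.705, -0.034] ang [0.0, 0.0, 0.0] rows >= 4.8 0.0
delta [-0.689, -0.733, 0.0] ang [0.0, -0.0, 0.407] rows >= 4.8 10.2
delta [-0.925, 0.4, 0.0] ang [0.0, 0.0, 0.0] rows >= 4.8 0.0
delta [-0.67, 0.395, 0.05] ang [0.0, 0.0, 0.0] rows >= 3.7 0.0
```

send_rows --delta_pos '[[-0.706, -0.705, -0.034], [-0.706, -0.705, -0.034], [-0.706, -0.705, -0.034], [-0.706, -0.705, -0.034], [-0.706, -0.705, -0.034], [-0.706, -0.705, -0.034], [-0.706, -0.705, -0.034]]' --angular '[[0, 0, 0], [0, 0, 0], [0, 0, 0], [0, 0, 0], [0, 0, 0], [0, 0, 0], [0, 0, 0]]' --jaw 0.3 --grip_force 30

```text
time_s: 0.73
ee_pos: [260.8, 374.0, 260.1]
ee_rot: [180.0, -0.0, 163.1]
wrist_force: [0.3, 1.0, 0.4]
width: 55.7
finger_force: 0.0
```

send_rows --delta_pos '[[-0.689, -0.733, 0], [-0.689, -0.733, 0], [-0.689, -0.733, 0], [-0.689, -0.733, 0], [-0.689, -0.733, 0], [-0.689, -0.733, 0], [-0.689, -0.733, 0], [-0.689, -0.733, 0], [-0.689, -0.733, 0], [-0.689, -0.733, 0], [-0.689, -0.733, 0], [-0.689, -0.733, 0]]' --angular '[[0, 0, 0.407], [0, 0, 0.407], [0, 0, 0.407], [0, 0, 0.407], [0, 0, 0.407], [0, 0, 0.407], [0, 0, 0.407], [0, 0, 0.407], [0, 0, 0.407], [0, 0, 0.407], [0, 0, 0.407], [0, 0, 0.407]]'

```text
time_s: 1.73
ee_pos: [349.7, 196.0, 259.9]
ee_rot: [-180.0, -0.0, 90.1]
wrist_force: [0.0, -0.3, 0.6]
width: 55.9
finger_force: 0.0
```

send_rows --delta_pos '[[-0.925, 0.4, 0], [-0.925, 0.4, 0], [-0.925, 0.4, 0], [-0.925, 0.4, 0], [-0.925, 0.4, 0], [-0.925, 0.4, 0], [-0.925, 0.4, 0]]' --angular '[[0, 0, 0], [0, 0, 0], [0, 0, 0], [0, 0, 0], [0, 0, 0], [0, 0, 0], [0, 0, 0]]'

```text
time_s: 2.32
ee_pos: [430.4, 9.4, 259.9]
ee_rot: [-180.0, -0.0, 89.9]
wrist_force: [0.6, 0.3, 0.6]
width: 55.4
finger_force: 0.0
```

send_rows --delta_pos '[[-0.67, 0.395, 0.05], [-0.67, 0.395, 0.05], [-0.67, 0.395, 0.05], [-0.67, 0.395, 0.05], [-0.67, 0.395, 0.05], [-0.67, 0.395, 0.05], [-0.67, 0.395, 0.05]]' --angular '[[0, 0, 0], [0, 0, 0], [0, 0, 0], [0, 0, 0], [0, 0, 0], [0, 0, 0], [0, 0, 0]]'

```text
time_s: 2.9
ee_pos: [508.9, -122.0, 249.8]
ee_rot: [-179.9, -0.1, 90.2]
wrist_force: [-0.7, -0.1, 1.1]
width: 55.7
finger_force: 0.0
```

```bash
cat > w.py <<'E'
from h import *
from scipy.spatial.transform import Rotation as R
def wcam(s,d):
    M=np.array(d['mount']); T=np.eye(4);T[:3,:3]=R.from_euler('xyz',s['ee_rot'],degrees=True).as_matrix();T[:3,3]=s['ee_pos']
    W=np.linalg.inv(T@M); d['R']=W[:3,:3]; d['t']=W[:3,3]; return d
E
python3 - <<'E'
from w import *
from m import blobs
s,d=snap('wrist','w1'); wcam(s,d); print(s['ee_pos'].round(1),s['ee_rot'].round(2),s['time_s'],s['joint_positions'].round(1))
for nm,lo,hi,z in(('yel',(18,110,110),(35,255,255),125),('pur',(120,50,50),(160,255,255),125),('grn',(50,100,50),(90,255,255),131)):
    for c,a,b in blobs(d,lo,hi,(0,0,560,420),60)[0]: print(nm,c,a,onz(d,*c,z).round(1))
E
```

```text
[ 508.9 -122.   249.8] [-1.7995e+02 -7.0000e-02  9.0160e+01] 2.9 [-26.8   1.6  99.9   0.   78.6 -26.9]
yel [276.3 212.8] 423 [ 510.2 -123.5  125. ]
yel [277.9 274.3] 422 [ 511.6 -172.7  125. ]
pur [275.3 259. ] 119 [ 509.6 -160.   125. ]
pur [278.2 325.2] 574 [ 512.1 -217.6  125. ]
pur [277.5 370. ] 304 [ 511.8 -260.7  125. ]
grn [241.5  65.3] 4230 [487.6 -24.5 131. ]
```

View pics/w1.png

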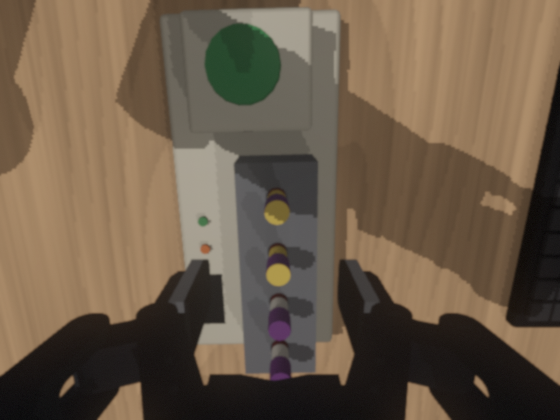

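The wrist view puts the reject caps at (276,213) and (278,274). Those give (510,-124) and (511.5,-174), which match the first measurement, and the plunger at (487.6,-24.5) also agrees. Descending on the first reject, then grasping and lifting.

```bash
python3 g.py 510,-124,160 510,-124,114 510,-124,230 440,20,235 390,170,235
```

```text
delta [-0.0, 0.005, 0.45] ang [0.0, 0.0, 0.0] rows >= 2.2 0.0
delta [-0.0, 0.0, 0.23] ang [0.0, 0.0, 0.0] rows >= 1.1 0.0
delta [-0.0, 0.0, -0.58] ang [0.0, 0.0, 0.0] rows >= 2.8 0.0
delta [0.72, -0.35, -0.025] ang [0.0, 0.0, 0.0] rows >= 3.8 0.0
delta [0.75, -0.249, 0.0] ang [0.0, 0.0, 0.0] rows >= 3.8 0.0
```

send_rows --delta_pos '[[0, 0.005, 0.15], [0, 0.005, 0.3], [0, 0.005, 0.45], [0, 0.005, 0.45], [0, 0.005, 0.45], [0, 0.005, 0.45]]' --angular '[[0, 0, 0], [0, 0, 0], [0, 0, 0], [0, 0, 0], [0, 0, 0], [0, 0, 0]]'

```text
time_s: 3.45
ee_pos: [510.9, -123.5, 162.2]
ee_rot: [179.9, 0.1, 90.1]
wrist_force: [-0.4, 0.1, -0.1]
width: 55.7
finger_force: 0.0
```

send_rows --delta_pos '[[0, 0, 0.06], [0, 0, 0.12], [0, 0, 0.18], [0, 0, 0.23], [0, 0, 0.23], [0, 0, 0.23], [0, 0, 0.23], [0, 0, 0.23]]' --angular '[[0, 0, 0], [0, 0, 0], [0, 0, 0], [0, 0, 0], [0, 0, 0], [0, 0, 0], [0, 0, 0], [0, 0, 0]]'

```text
time_s: 4.12
ee_pos: [510.5, -124.2, 114.7]
ee_rot: [179.9, 0.0, 90.0]
wrist_force: [0.8, 0.0, -0.3]
width: 55.4
finger_force: 0.0
```

send_rows --delta_pos '[[0, 0, 0], [0, 0, 0], [0, 0, 0], [0, 0, 0], [0, 0, 0], [0, 0, 0], [0, 0, 0], [0, 0, 0], [0, 0, 0], [0, 0, 0], [0, 0, 0], [0, 0, 0]]' --angular '[[0, 0, 0], [0, 0, 0], [0, 0, 0], [0, 0, 0], [0, 0, 0], [0, 0, 0], [0, 0, 0], [0, 0, 0], [0, 0, 0], [0, 0, 0], [0, 0, 0], [0, 0, 0]]' --jaw -1 --grip_force 30

```text
time_s: 5.12
ee_pos: [510.3, -124.1, 114.4]
ee_rot: [180.0, 0.0, 90.0]
wrist_force: [-0.2, 0.1, 5.3]
width: 18.3
finger_force: 29.5
```

send_rows --delta_pos '[[0, 0, -0.05], [0, 0, -0.12], [0, 0, -0.2], [0, 0, -0.3], [0, 0, -0.4], [0, 0, -0.5], [0, 0, -0.58], [0, 0, -0.58], [0, 0, -0.58], [0, 0, -0.58]]' --angular '[[0, 0, 0], [0, 0, 0], [0, 0, 0], [0, 0, 0], [0, 0, 0], [0, 0, 0], [0, 0, 0], [0, 0, 0], [0, 0, 0], [0, 0, 0]]'

```text
time_s: 5.95
ee_pos: [509.2, -123.6, 228.6]
ee_rot: [-179.9, -0.1, 90.0]
wrist_force: [-0.3, 0.1, -1.2]
width: 18.0
finger_force: 29.6
```

send_rows --delta_pos '[[0.09, -0.04, -0.025], [0.19, -0.09, -0.025], [0.3, -0.145, -0.025], [0.41, -0.2, -0.025], [0.52, -0.25, -0.025], [0.63, -0.305, -0.025], [0.72, -0.35, -0.025], [0.72, -0.35, -0.025], [0.72, -0.35, -0.025]]' --angular '[[0, 0, 0], [0, 0, 0], [0, 0, 0], [0, 0, 0], [0, 0, 0], [0, 0, 0], [0, 0, 0], [0, 0, 0], [0, 0, 0]]'

```text
time_s: 6.7
ee_pos: [438.9, 20.7, 233.6]
ee_rot: [-179.9, -0.0, 90.1]
wrist_force: [0.1, 0.1, -0.5]
width: 18.0
finger_force: 29.6
```

send_rows --delta_pos '[[0.1, -0.035, 0], [0.21, -0.07, 0], [0.32, -0.105, 0], [0.43, -0.14, 0], [0.54, -0.18, 0], [0.65, -0.215, 0], [0.75, -0.249, 0], [0.75, -0.249, 0], [0.75, -0.249, 0]]' --angular '[[0, 0, 0], [0, 0, 0], [0, 0, 0], [0, 0, 0], [0, 0, 0], [0, 0, 0], [0, 0, 0], [0, 0, 0], [0, 0, 0]]'

```text
time_s: 7.45
ee_pos: [390.1, 169.8, 234.4]
ee_rot: [-179.9, 0.0, 90.1]
wrist_force: [0.2, -0.4, -1.1]
width: 18.0
finger_force: 29.6
```

Run:
```python
from w import *
s,d=snap('scene','s2')
cv2.imwrite('pics/s2c.png',cv2.resize(d['color'][80:300,140:520],None,fx=2,fy=2))
print(s['joint_positions'].round(1))
# long axis & pose plan
b=np.array([424,302.4]);l=np.array([.964,.266]);sh=np.array([-.266,.964])
def plan(off,tilt,footz,foff):
    a=np.radians(tilt);x3=np.r_[sh,0]*np.sin(a)+np.r_[0,0,1]*np.cos(a)   # tube axis
    foot=np.r_[b+l*off+sh*foff,footz]; tcp=foot+x3*80
    X=np.r_[sh,0]*np.cos(a)-np.r_[0,0,1]*np.sin(a); Z=-x3; Y=np.cross(Z,X)
    print(off,tcp.round(1),R.from_matrix(np.c_[X,Y,Z]).as_euler('xyz',degrees=True).round(2),Y.round(2))
for o in(-25,25): plan(o,30,15,-40)
```

```text
[  7.2 -13.3 115.4  -0.   78.    7.1]
-25 [399.9 295.8  84.3] [-180.     30.    105.43] [ 0.96  0.27 -0.  ]
25 [448.1 309.   84.3] [-180.     30.    105.43] [ 0.96  0.27 -0.  ]
```

View pics/s2c.png

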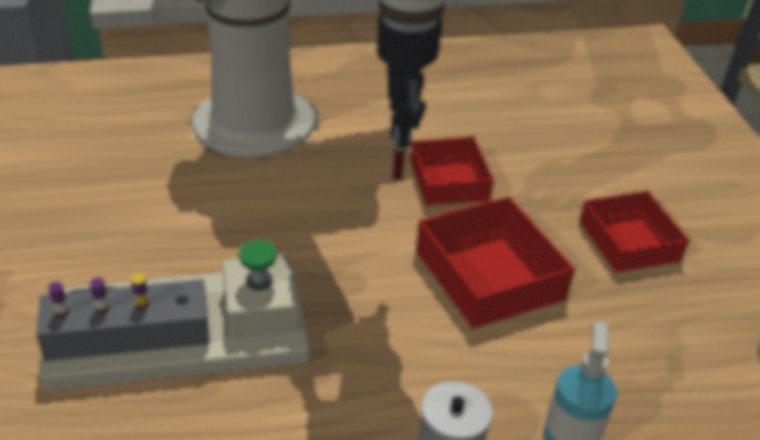

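The tube hangs in the gripper at crop pixel (398,165), its well at (182,300) is empty, and the other three tubes still stand. Taking it to the bin.

```bash
python3 g.py 400,296,225,180,30,105.4 400,296,85 400,296,225 430,60,240,180,0,90
```

```text
delta [0.63, 0.05, 0.05] ang [-0.022, -0.166, -0.083] rows >= 3.0 4.7
delta [0.351, 0.0, 0.606] ang [0.0, 0.0, 0.0] rows >= 3.4 0.0
delta [-0.351, -0.0, -0.606] ang [0.0, 0.0, 0.0] rows >= 3.4 0.0
delta [-1.057, -0.167, 0.525] ang [0.022, 0.166, 0.083] rows >= 5.7 4.7
```

send_rows --delta_pos '[[0.09, 0.007, 0.007], [0.18, 0.014, 0.014], [0.27, 0.021, 0.021], [0.36, 0.028, 0.028], [0.45, 0.035, 0.035], [0.54, 0.043, 0.043], [0.63, 0.05, 0.05], [0.63, 0.05, 0.05], [0.63, 0.05, 0.05]]' --angular '[[-0.003, -0.024, -0.012], [-0.006, -0.047, -0.024], [-0.009, -0.071, -0.036], [-0.012, -0.095, -0.047], [-0.016, -0.119, -0.059], [-0.019, -0.142, -0.071], [-0.022, -0.166, -0.083], [-0.022, -0.166, -0.083], [-0.022, -0.166, -0.083]]'

```text
time_s: 8.25
ee_pos: [400.3, 295.9, 223.6]
ee_rot: [-179.8, 30.1, 105.4]
wrist_force: [-0.7, -0.3, -0.9]
width: 17.7
finger_force: 29.6
```

send_rows --delta_pos '[[0.05, 0, 0.086], [0.1, 0, 0.173], [0.15, 0, 0.26], [0.2, 0, 0.346], [0.25, 0, 0.432], [0.3, 0, 0.519], [0.351, 0, 0.606], [0.351, 0, 0.606], [0.351, 0, 0.606], [0.351, 0, 0.606]]' --angular '[[0, 0, 0], [0, 0, 0], [0, 0, 0], [0, 0, 0], [0, 0, 0], [0, 0, 0], [0, 0, 0], [0, 0, 0], [0, 0, 0], [0, 0, 0]]'

```text
time_s: 9.08
ee_pos: [401.2, 295.6, 86.6]
ee_rot: [179.9, 30.0, 105.2]
wrist_force: [-0.7, -0.4, -0.0]
width: 18.1
finger_force: 29.6
```

Run:
```python
from w import *
s,d=snap('scene','s3')
cv2.imwrite('pics/s3c.png',cv2.resize(d['color'][150:260,320:460],None,fx=4,fy=4))
print(s['joint_positions'].round(1))
```

```text
[ 37.7  21.9 101.3 -29.2  71.7  35.5]
```

View pics/s3c.png

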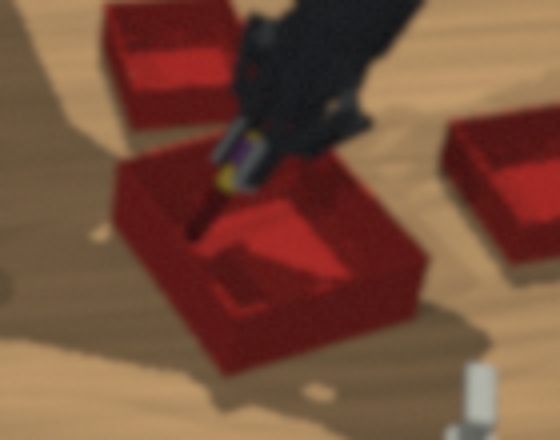

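The tube is tilted inside the bin with its foot at crop pixel (193,235), below the rim. Releasing.

send_rows --delta_pos '[[0, 0, 0], [0, 0, 0], [0, 0, 0], [0, 0, 0], [0, 0, 0], [0, 0, 0], [0, 0, 0], [0, 0, 0]]' --angular '[[0, 0, 0], [0, 0, 0], [0, 0, 0], [0, 0, 0], [0, 0, 0], [0, 0, 0], [0, 0, 0], [0, 0, 0]]' --jaw -0.1

```text
time_s: 9.8
ee_pos: [399.9, 296.0, 85.0]
ee_rot: [-179.9, 30.1, 105.3]
wrist_force: [0.3, -1.1, -0.0]
width: 38.9
finger_force: 0.0
```

send_rows --delta_pos '[[-0.05, 0, -0.086], [-0.1, 0, -0.173], [-0.15, 0, -0.26], [-0.2, 0, -0.346], [-0.3, 0, -0.519], [-0.351, 0, -0.606], [-0.351, 0, -0.606], [-0.351, 0, -0.606]]' --angular '[[0, 0, 0], [0, 0, 0], [0, 0, 0], [0, 0, 0], [0, 0, 0], [0, 0, 0], [0, 0, 0], [0, 0, 0]]'

```text
time_s: 10.47
ee_pos: [400.6, 296.5, 226.3]
ee_rot: [179.9, 30.0, 105.2]
wrist_force: [-0.8, 0.5, -0.5]
width: 38.5
finger_force: 0.0
```

```bash
python3 - <<'E'
import json,numpy as np
from scipy.spatial.transform import Rotation as R
json.dump(dict(p=[400,296,225],q=R.from_euler('xyz',[180,30,105.4],degrees=True).as_quat().tolist()),open('cmd.json','w'))
E
python3 g.py 400,170,240,180,0,90 450,0,240 511,-174,230 511,-174,160 511.5,-174,114 511,-174,230 440,-5,235 390,160,235 450,309,225,180,30,105.4 450,309,85 450,309,225
python3 - <<'E'
from w import *
s,d=snap('wrist','w4'); s,d=snap('scene','s4')
cv2.imwrite('pics/s4c.png',cv2.resize(d['color'][150:260,320:460],None,fx=4,fy=4))
E
```

```text
delta [-0.564, -0.167, 0.239] ang [0.022, 0.166, 0.084] rows >= 3.0 4.7
delta [-0.849, 0.25, -0.001] ang [0.0, 0.0, 0.0] rows >= 4.2 0.0
delta [-0.87, 0.306, 0.05] ang [0.0, 0.0, 0.0] rows >= 4.4 0.0
delta [-0.001, -0.0, 0.35] ang [0.0, 0.0, 0.0] rows >= 1.7 0.0
delta [0.0, 0.002, 0.23] ang [0.0, 0.0, 0.0] rows >= 1.1 0.0
delta [0.001, -0.002, -0.58] ang [0.0, 0.0, 0.0] rows >= 2.8 0.0
delta [0.845, -0.356, -0.025] ang [0.0, 0.0, 0.0] rows >= 4.4 0.0
delta [0.824, -0.25, 0.001] ang [0.0, 0.0, 0.0] rows >= 4.1 0.0
delta [0.746, 0.299, 0.051] ang [-0.022, -0.166, -0.084] rows >= 3.9 4.7
delta [0.35, -0.0, 0.607] ang [0.0, 0.0, 0.0] rows >= 3.4 0.0
delta [-0.35, -0.0, -0.607] ang [0.0, 0.0, 0.0] rows >= 3.4 0.0
```

View pics/s4c.png

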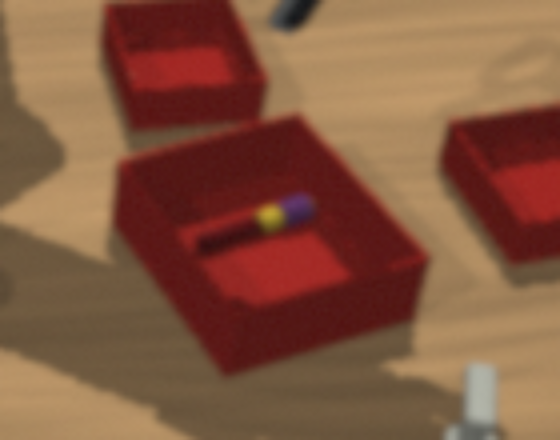

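The first reject lies flat in the bin, from (200,243) to (300,208). Going for the second.

send_rows --delta_pos '[[-0.564, -0.167, 0.239], [-0.564, -0.167, 0.239], [-0.564, -0.167, 0.239], [-0.564, -0.167, 0.239], [-0.564, -0.167, 0.239], [-0.564, -0.167, 0.239], [-0.564, -0.167, 0.239], [-0.564, -0.167, 0.239], [-0.564, -0.167, 0.239]]' --angular '[[0.022, 0.166, 0.084], [0.022, 0.166, 0.084], [0.022, 0.166, 0.084], [0.022, 0.166, 0.084], [0.022, 0.166, 0.084], [0.022, 0.166, 0.084], [0.022, 0.166, 0.084], [0.022, 0.166, 0.084], [0.022, 0.166, 0.084]]' --jaw 0.3

```text
time_s: 11.32
ee_pos: [399.3, 170.8, 239.4]
ee_rot: [-179.9, 0.1, 90.0]
wrist_force: [-1.2, -0.2, -0.7]
width: 55.7
finger_force: 0.0
```

send_rows --delta_pos '[[-0.849, 0.25, -0.001], [-0.849, 0.25, -0.001], [-0.849, 0.25, -0.001], [-0.849, 0.25, -0.001], [-0.849, 0.25, -0.001], [-0.849, 0.25, -0.001], [-0.849, 0.25, -0.001], [-0.849, 0.25, -0.001]]' --angular '[[0, 0, 0], [0, 0, 0], [0, 0, 0], [0, 0, 0], [0, 0, 0], [0, 0, 0], [0, 0, 0], [0, 0, 0]]'

```text
time_s: 11.98
ee_pos: [449.1, 1.8, 240.0]
ee_rot: [-180.0, -0.0, 90.0]
wrist_force: [0.1, 1.0, 0.6]
width: 55.6
finger_force: 0.0
```

send_rows --delta_pos '[[-0.87, 0.306, 0.05], [-0.87, 0.306, 0.05], [-0.87, 0.306, 0.05], [-0.87, 0.306, 0.05], [-0.87, 0.306, 0.05], [-0.87, 0.306, 0.05], [-0.87, 0.306, 0.05], [-0.87, 0.306, 0.05], [-0.87, 0.306, 0.05], [-0.87, 0.306, 0.05]]' --angular '[[0, 0, 0], [0, 0, 0], [0, 0, 0], [0, 0, 0], [0, 0, 0], [0, 0, 0], [0, 0, 0], [0, 0, 0], [0, 0, 0], [0, 0, 0]]'

```text
time_s: 12.82
ee_pos: [510.2, -172.5, 230.6]
ee_rot: [179.9, -0.0, 90.0]
wrist_force: [0.3, -0.4, -0.4]
width: 55.5
finger_force: 0.0
```

Run:
```python
from w import *
from m import blobs
s,d=snap('wrist','w5'); wcam(s,d); print(s['ee_pos'].round(1))
for nm,lo,hi,z in(('yel',(18,110,110),(35,255,255),125),('pur',(120,50,50),(160,255,255),125)):
    for c,a,b in blobs(d,lo,hi,(0,0,560,420),60)[0]: print(nm,c,a,onz(d,*c,z).round(1))
```

```text
[ 510.2 -172.5  230.6]
yel [276.5 218.9] 574 [ 511.7 -172.7  125. ]
pur [273.8 203.3] 71 [ 509.9 -161.8  125. ]
pur [277.4 280.7] 688 [ 512.4 -218.8  125. ]
pur [279.2 336.9] 682 [ 513.9 -265.3  125. ]
```

The second reject is where expected. Descending and grasping.

send_rows --delta_pos '[[0, 0, 0.12], [0, 0, 0.24], [0, 0, 0.35], [0, 0, 0.35], [0, 0, 0.35], [0, 0, 0.35]]' --angular '[[0, 0, 0], [0, 0, 0], [0, 0, 0], [0, 0, 0], [0, 0, 0], [0, 0, 0]]'

```text
time_s: 13.37
ee_pos: [511.0, -174.3, 162.0]
ee_rot: [179.9, 0.1, 89.9]
wrist_force: [0.2, -0.4, 1.2]
width: 55.5
finger_force: 0.0
```

send_rows --delta_pos '[[0, 0.002, 0.06], [0, 0.002, 0.12], [0, 0.002, 0.18], [0, 0.002, 0.23], [0, 0.002, 0.23], [0, 0.002, 0.23], [0, 0.002, 0.23], [0, 0.002, 0.23]]' --angular '[[0, 0, 0], [0, 0, 0], [0, 0, 0], [0, 0, 0], [0, 0, 0], [0, 0, 0], [0, 0, 0], [0, 0, 0]]'

```text
time_s: 14.03
ee_pos: [511.2, -174.5, 115.1]
ee_rot: [179.9, 0.0, 89.8]
wrist_force: [0.8, 0.3, 0.1]
width: 55.4
finger_force: 0.0
```

send_rows --delta_pos '[[0, 0, 0], [0, 0, 0], [0, 0, 0], [0, 0, 0], [0, 0, 0], [0, 0, 0], [0, 0, 0], [0, 0, 0], [0, 0, 0], [0, 0, 0], [0, 0, 0], [0, 0, 0]]' --angular '[[0, 0, 0], [0, 0, 0], [0, 0, 0], [0, 0, 0], [0, 0, 0], [0, 0, 0], [0, 0, 0], [0, 0, 0], [0, 0, 0], [0, 0, 0], [0, 0, 0], [0, 0, 0]]' --jaw -1 --grip_force 30

```text
time_s: 15.03
ee_pos: [511.0, -174.3, 114.8]
ee_rot: [179.9, 0.0, 89.8]
wrist_force: [0.0, -0.1, 5.3]
width: 18.3
finger_force: 29.5
```

send_rows --delta_pos '[[0, -0.002, -0.05], [0, -0.002, -0.12], [0, -0.002, -0.2], [0, -0.002, -0.3], [0, -0.002, -0.4], [0, -0.002, -0.5], [0, -0.002, -0.58], [0, -0.002, -0.58], [0, -0.002, -0.58], [0, -0.002, -0.58]]' --angular '[[0, 0, 0], [0, 0, 0], [0, 0, 0], [0, 0, 0], [0, 0, 0], [0, 0, 0], [0, 0, 0], [0, 0, 0], [0, 0, 0], [0, 0, 0]]'

```text
time_s: 15.87
ee_pos: [509.4, -173.7, 228.8]
ee_rot: [-179.9, -0.1, 89.9]
wrist_force: [-0.5, -0.8, -1.0]
width: 17.9
finger_force: 29.6
```

send_rows --delta_pos '[[0.1, -0.042, -0.02], [0.21, -0.088, -0.025], [0.32, -0.135, -0.025], [0.43, -0.181, -0.025], [0.54, -0.227, -0.025], [0.65, -0.274, -0.025], [0.76, -0.32, -0.025], [0.845, -0.356, -0.025], [0.845, -0.356, -0.025], [0.845, -0.356, -0.025]]' --angular '[[0, 0, 0], [0, 0, 0], [0, 0, 0], [0, 0, 0], [0, 0, 0], [0, 0, 0], [0, 0, 0], [0, 0, 0], [0, 0, 0], [0, 0, 0]]'

```text
time_s: 16.7
ee_pos: [438.5, -4.4, 234.0]
ee_rot: [-179.9, -0.0, 89.9]
wrist_force: [0.7, -1.5, 0.0]
width: 18.0
finger_force: 29.6
```

send_rows --delta_pos '[[0.1, -0.03, 0], [0.21, -0.064, 0], [0.32, -0.097, 0], [0.43, -0.13, 0], [0.54, -0.164, 0], [0.65, -0.197, 0], [0.76, -0.23, 0], [0.824, -0.25, 0.001], [0.824, -0.25, 0.001], [0.824, -0.25, 0.001]]' --angular '[[0, 0, 0], [0, 0, 0], [0, 0, 0], [0, 0, 0], [0, 0, 0], [0, 0, 0], [0, 0, 0], [0, 0, 0], [0, 0, 0], [0, 0, 0]]'

```text
time_s: 17.53
ee_pos: [390.1, 159.4, 234.6]
ee_rot: [-180.0, 0.0, 89.9]
wrist_force: [1.1, -1.2, -0.3]
width: 18.1
finger_force: 29.6
```

send_rows --delta_pos '[[0.093, 0.037, 0.006], [0.187, 0.075, 0.013], [0.28, 0.112, 0.019], [0.373, 0.15, 0.026], [0.466, 0.187, 0.032], [0.56, 0.224, 0.038], [0.653, 0.262, 0.045], [0.746, 0.299, 0.051], [0.746, 0.299, 0.051], [0.746, 0.299, 0.051]]' --angular '[[-0.003, -0.021, -0.01], [-0.006, -0.042, -0.021], [-0.008, -0.062, -0.032], [-0.011, -0.083, -0.042], [-0.014, -0.104, -0.052], [-0.016, -0.124, -0.063], [-0.019, -0.145, -0.074], [-0.022, -0.166, -0.084], [-0.022, -0.166, -0.084], [-0.022, -0.166, -0.084]]'

```text
time_s: 18.37
ee_pos: [450.6, 308.6, 223.3]
ee_rot: [-179.7, 30.1, 105.4]
wrist_force: [0.2, -0.1, -1.1]
width: 18.2
finger_force: 29.6
```

send_rows --delta_pos '[[0.05, 0, 0.087], [0.1, 0, 0.173], [0.15, 0, 0.26], [0.2, 0, 0.347], [0.25, 0, 0.433], [0.3, 0, 0.52], [0.35, 0, 0.607], [0.35, 0, 0.607], [0.35, 0, 0.607], [0.35, 0, 0.607]]' --angular '[[0, 0, 0], [0, 0, 0], [0, 0, 0], [0, 0, 0], [0, 0, 0], [0, 0, 0], [0, 0, 0], [0, 0, 0], [0, 0, 0], [0, 0, 0]]'

```text
time_s: 19.2
ee_pos: [451.3, 308.2, 86.6]
ee_rot: [179.9, 30.0, 105.2]
wrist_force: [0.0, 0.6, 0.5]
width: 18.0
finger_force: 29.6
```

Run:
```python
from w import *
s,d=snap('scene','s6')
cv2.imwrite('pics/s6c.png',cv2.resize(d['color'][150:260,320:460],None,fx=4,fy=4))
```

```text
(no output)
```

View pics/s6c.png

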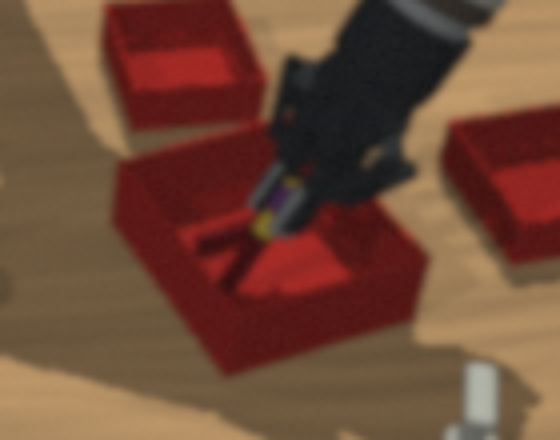

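The second tube's foot is inside the bin at (228,288), clear of the first. Releasing, then moving to above the plunger with the jaws shut.

send_rows --delta_pos '[[0, 0, 0], [0, 0, 0], [0, 0, 0], [0, 0, 0], [0, 0, 0], [0, 0, 0], [0, 0, 0], [0, 0, 0]]' --angular '[[0, 0, 0], [0, 0, 0], [0, 0, 0], [0, 0, 0], [0, 0, 0], [0, 0, 0], [0, 0, 0], [0, 0, 0]]' --jaw -0.1

```text
time_s: 19.92
ee_pos: [450.0, 308.8, 84.9]
ee_rot: [-179.9, 30.1, 105.3]
wrist_force: [-0.9, 0.5, -0.1]
width: 38.1
finger_force: 0.0
```

send_rows --delta_pos '[[-0.05, 0, -0.087], [-0.1, 0, -0.173], [-0.15, 0, -0.26], [-0.2, 0, -0.347], [-0.3, 0, -0.52], [-0.35, 0, -0.607], [-0.35, 0, -0.607], [-0.35, 0, -0.607]]' --angular '[[0, 0, 0], [0, 0, 0], [0, 0, 0], [0, 0, 0], [0, 0, 0], [0, 0, 0], [0, 0, 0], [0, 0, 0]]'

```text
time_s: 20.58
ee_pos: [450.7, 309.5, 226.5]
ee_rot: [179.9, 30.0, 105.2]
wrist_force: [-0.0, 1.0, -0.9]
width: 38.3
finger_force: 0.0
```

```bash
python3 g.py 430,160,240,180,0,90 487.5,-24.7,200 487.5,-24.7,160
```

```text
delta [-0.637, -0.295, 0.281] ang [0.022, 0.166, 0.084] rows >= 3.6 4.7
delta [-0.923, 0.288, 0.2] ang [0.0, 0.0, 0.0] rows >= 4.7 0.0
delta [-0.001, 0.0, 0.2] ang [0.0, 0.0, 0.0] rows >= 1.0 0.0
```

send_rows --delta_pos '[[-0.637, -0.295, 0.281], [-0.637, -0.295, 0.281], [-0.637, -0.295, 0.281], [-0.637, -0.295, 0.281], [-0.637, -0.295, 0.281], [-0.637, -0.295, 0.281], [-0.637, -0.295, 0.281], [-0.637, -0.295, 0.281], [-0.637, -0.295, 0.281]]' --angular '[[0.022, 0.166, 0.084], [0.022, 0.166, 0.084], [0.022, 0.166, 0.084], [0.022, 0.166, 0.084], [0.022, 0.166, 0.084], [0.022, 0.166, 0.084], [0.022, 0.166, 0.084], [0.022, 0.166, 0.084], [0.022, 0.166, 0.084]]' --jaw -1 --grip_force 30

```text
time_s: 21.33
ee_pos: [429.1, 161.1, 239.3]
ee_rot: [-179.9, 0.1, 90.0]
wrist_force: [0.6, 0.4, -0.6]
width: 0.0
finger_force: 0.0
```

send_rows --delta_pos '[[-0.923, 0.288, 0.2], [-0.923, 0.288, 0.2], [-0.923, 0.288, 0.2], [-0.923, 0.288, 0.2], [-0.923, 0.288, 0.2], [-0.923, 0.288, 0.2], [-0.923, 0.288, 0.2], [-0.923, 0.288, 0.2], [-0.923, 0.288, 0.2], [-0.923, 0.288, 0.2], [-0.923, 0.288, 0.2], [-0.923, 0.288, 0.2]]' --angular '[[0, 0, 0], [0, 0, 0], [0, 0, 0], [0, 0, 0], [0, 0, 0], [0, 0, 0], [0, 0, 0], [0, 0, 0], [0, 0, 0], [0, 0, 0], [0, 0, 0], [0, 0, 0]]'

```text
time_s: 22.33
ee_pos: [486.9, -24.1, 200.5]
ee_rot: [179.9, 0.0, 89.9]
wrist_force: [0.7, 0.1, 0.1]
width: -0.2
finger_force: 0.0
```

Run:
```python
from w import *
s,d=snap('scene','s7'); print(s['ee_pos'],s['wrist_force'],s['width'])
cv2.imwrite('pics/s7c.png',cv2.resize(d['color'][120:270,140:460],None,fx=2.5,fy=2.5))
```

```text
[486.89168698 -24.09960611 200.54964444] [0.74540295 0.0750975  0.11458161] -0.2466159917012464
```

View pics/s7c.png

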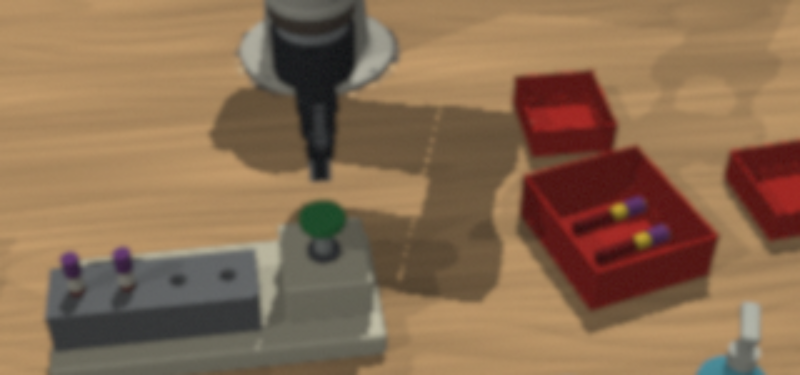

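Both rejects lie in the large bin, at (610,217) and (632,245). The good tubes stand at (70,268) and (122,265), and the fingertips are right above the plunger head at (322,218). Now I approach and find contact.

send_rows --delta_pos '[[0, 0, 0.05], [0, 0, 0.1], [0, 0, 0.15], [0, 0, 0.2], [0, 0, 0.2], [0, 0, 0.2], [0, 0, 0.2], [0, 0, 0.2]]' --angular '[[0, 0, 0], [0, 0, 0], [0, 0, 0], [0, 0, 0], [0, 0, 0], [0, 0, 0], [0, 0, 0], [0, 0, 0]]'

```text
time_s: 23.05
ee_pos: [487.4, -25.0, 160.9]
ee_rot: [179.9, 0.0, 89.8]
wrist_force: [-0.5, 0.0, -0.0]
width: -0.2
finger_force: 0.0
```

send_rows --delta_pos '[[0, 0, 0.01], [0, 0, 0.02], [0, 0, 0.03], [0, 0, 0.04], [0, 0, 0.04], [0, 0, 0.04], [0, 0, 0.04]]' --angular '[[0, 0, 0], [0, 0, 0], [0, 0, 0], [0, 0, 0], [0, 0, 0], [0, 0, 0], [0, 0, 0]]'

```text
time_s: 23.63
ee_pos: [487.0, -24.9, 152.6]
ee_rot: [179.9, -0.0, 89.8]
wrist_force: [-0.6, 0.5, 2.1]
width: 0.1
finger_force: 1.3
```

send_rows --delta_pos '[[0, 0, 0.005], [0, 0, 0.01], [0, 0, 0.015], [0, 0, 0.02], [0, 0, 0.02], [0, 0, 0.02], [0, 0, 0.02]]' --angular '[[0, 0, 0], [0, 0, 0], [0, 0, 0], [0, 0, 0], [0, 0, 0], [0, 0, 0], [0, 0, 0]]'

```text
time_s: 24.22
ee_pos: [487.0, -24.8, 148.4]
ee_rot: [179.9, -0.0, 89.8]
wrist_force: [-1.0, 1.0, 3.6]
width: 0.0
finger_force: 1.7
```

Contact came at TCP z ≈ 153, as expected. Another 10 mm goes to half travel.

send_rows --delta_pos '[[0, 0, 0.01], [0, 0, 0.02], [0, 0, 0.03], [0, 0, 0.04], [0, 0, 0.05], [0, 0, 0.05], [0, 0, 0.05], [0, 0, 0.05], [0, 0, 0.05], [0, 0, 0.05], [0, 0, 0.05], [0, 0, 0.05]]' --angular '[[0, 0, 0], [0, 0, 0], [0, 0, 0], [0, 0, 0], [0, 0, 0], [0, 0, 0], [0, 0, 0], [0, 0, 0], [0, 0, 0], [0, 0, 0], [0, 0, 0], [0, 0, 0]]'

```text
time_s: 25.22
ee_pos: [487.1, -24.9, 138.5]
ee_rot: [179.9, -0.0, 89.9]
wrist_force: [-1.3, 1.3, 6.2]
width: 0.0
finger_force: 2.7
```

Run:
```python
from w import *
from m import blobs,S
g=(50,100,50),(90,255,255)
for i in range(3):
    s,d=snap('scene',f's8{i}'); print(s['ee_pos'].round(2),s['wrist_force'].round(2))
for q in (S,d):
    b=max(blobs(q,*g,(240,190,300,260))[0],key=lambda x:x[1]); print(b)
# expected bottom-of-head shift for 15 mm
R0,t0=np.array(d['R']),np.array(d['t'])
for z in(131,116,118):
    c=R0@np.array([487.5,-25,z])+t0; print(z,(d['fx']*c[0]/c[2]+d['cx']).round(1),(d['fy']*c[1]/c[2]+d['cy']).round(1))
```

```text
[487.07 -24.88 138.48] [-1.28  1.3   6.22]
[487.07 -24.85 138.46] [-1.29 -0.35  4.57]
[487.08 -24.86 138.47] [-1.03  1.28  5.72]
(array([268.4, 206.5]), np.int32(211), array([259, 200,  19,  15], dtype=int32))
(array([268.9, 213.6]), np.int32(125), array([261, 207,  17,  12], dtype=int32))
131 268.3 205.0
116 268.5 209.4
118 268.5 208.8
```

TCP z is 138.5 (tips at 116.5), the force is about 5.5–6 N, and the head has dropped 4 px against 4.4 px expected for 15 mm. All three point to half travel, so I'm handing in.

```bash
python3 -c "
from plant import ctrl
print(ctrl.finish_job())"
```

```text
the job is handed in; nothing more can be done
None
```

I put both rejected tubes in the large red bin, left the good tubes in their wells, and handed the job in at about 25 s with the plunger held at about 14.5 mm of its 30 mm travel.

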